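# Lid the bamboo tea bin

### The job

Close the open bamboo bin with its loose lid: slip one short edge of the lid under the bin's overhanging lip, then lay the other end down so that the lid lies flat and fully home in its recess. Then swing the wooden catch at the other end a quarter turn so that it points straight in over the lid, and let go. Leave the bowl, jar, whisk holder and scoop where they stand.

Things in the scene. Friction and masses are not known exactly. Their poses are not given: they have to be found in the camera images.
- bin: Open bamboo bin fixed to the shelf: x -98 to +134 mm, y -71 to +71 mm, about 84 mm high. Origin at the centre of its underside, below the middle of the lid's recess; z up. A lip overhangs its -x end, a low wall with a turn-catch on a bracket closes its +x end. Two dark caddies inside stay below the lid. The lid cannot be dropped in flat.
- seat (a point): Centre of the lid's recess, 60 mm above the bin's origin, axes as the bin's; the seated lid's origin lies here within 3 mm in x, 5 mm in y. Recess x -88 to +88, y -65 to +65 mm from here, its floor a 12 mm wide ledge all round at this height. The +x end wall rises 5 mm and the side walls 4 mm above the ledge.
- lip_edge (a point): Middle of the lip's free lower edge, 71 mm to -x of the seat and 16 mm above it, axes as the bin's. The lip is 8 mm thick, spans the bin's whole width and reaches back to the end wall: the slot under it is 16 mm high and 17 mm deep.
- lid: Loose bamboo lid, 170 (x) by 120 (y) by 8 mm, about 160 g, with a grip bar across the middle of its top: 20 mm thick (x), 60 mm long (y), from 8 to 38 mm above the underside. Both ends alike, either may go under the lip. Origin at the centre of its underside, z up. Starts flat on the shelf beside the bin, bar up, its x within about 45 degrees of the bin's x.
- lid_grip (a point): Centre of the lid's grip bar, 26 mm above the lid's underside, axes as the lid's.
- catch (a joint): Dark wooden turn-catch on a vertical pivot: 0 with its arm along the bin's +y, clear of the lid; grows counter-clockwise from above; 1.57 pointing to the bin's -x, in over the lid. Range -0.8 to 1.62, starts -0.75 to -0.1, stays where left (friction 0.03 N m). Arm 18 mm wide, 8 mm thick, reaches 50 mm, underside 11 mm above the ledge, 3 mm over the seated lid.
- catch_knob (a point): Middle of the upright round knob on the catch's arm, 40 mm from the pivot (which stands 119 mm to +x of the seat, at y = 0): 16 mm in diameter, 30 mm tall, from 79 to 109 mm above the shelf, this point at 94 mm.
- bowl: Rounded dark tenmoku bowl, 120 mm across, 68 mm high, beyond the bin and lid; origin at its underside. Leave alone.
- jar: Ribbed glass jar with latched lid, 88 mm across, 122 mm high; origin at its underside. Leave alone.
- whisk: White ceramic whisk holder with a bamboo whisk on it, 68 mm across, 140 mm high; origin at its underside. Leave alone.
- scoop: Slim dark wooden scoop lying flat between bin and lid, 163 mm long (x), 22 mm wide, 8 mm thick; origin at its underside. Leave alone.
Mind the look-alikes: they are no part of the job. What is shaped like the lid but black or purple is not meant.

How it is judged:
On the way:
1. the lid lies flat in its recess, one edge under the lip, while the catch is still clear of it (x of lid in the frame of seat between -0.006 and 0.006 m and y of lid in the frame of seat between -0.009 and 0.009 m and z of lid in the frame of seat between -0.003 and 0.003 m and angle between the z axis of lid and the z axis of seat, either way round below 0.03 rad and angle between the x axis of lid and the x axis of seat, either way round below 0.12 rad and value of joint catch below 0.3 rad), for 0.2 s.
At the end, for the whole second after the job is handed in: The lid lies at rest in the bin's recess with one edge under the lip: its origin within 6 mm in x, 9 mm in y and 3 mm in height of the seat, flat within 0.03 rad, and the catch is turned in over it beyond 1.25 rad and at rest (x of lid in the frame of seat between -0.006 and 0.006 m and y of lid in the frame of seat between -0.009 and 0.009 m and z of lid in the frame of seat between -0.003 and 0.003 m and angle between the z axis of lid and the z axis of seat, either way round below 0.03 rad and angle between the x axis of lid and the x axis of seat, either way round below 0.12 rad and value of joint catch above 1.25 rad and linear speed of lid below 0.02 m/s and velocity of joint catch between -0.1 and 0.1 rad/s); the robot touches nothing.
It fails at once if a bystander (bowl, jar, whisk holder, scoop) is moved more than 30 mm or tipped by more than 0.4 rad (distance of any of bowl, jar, whisk, scoop from where it was at the start of the episode above 0.03 m or angle between any of bowl, jar, whisk, scoop's own z axis and vertical above 0.4 rad).
It also fails if it takes over 51 s, if anything falls off the work surface, if the arm or the gripper's body presses on something with over 40 N, if the wrist force passes 120 N, or if a joint passes its speed limit or range.

### The arm

A 7-joint arm with a two-finger parallel gripper is mounted at the origin on the work surface. World frame = base frame: x ahead of the robot, y to its left, z up, the work surface at z = 0. Lengths are in m, angles in rad, forces in N, time in s.
With the tool pointing down it reaches from about 0.4 to 0.9 m from the base axis. Payload 5.5 kg.
Tool frame: the origin (TCP) lies on the centre line of the jaws, within the pads' length; the fingertips stand 11 mm ahead of it and the grasp point (between the pads) lies 8 mm behind it (tip_reach is the distance from the TCP to the fingertips, in m); z points along the fingers, y is the direction in which the jaws open and shut (so a half turn about z gives the same grasp; the last joint's range is limited). The gripper opens to 85 mm and grips with 20 to 120 N. Pads are 22 mm wide; open, the fingers measure 114 mm over their backs; the gripper's body (76 mm by 85 mm) begins 54 mm behind the grasp point. The pads swing forward as they close: fully open they stand 13 mm farther back than shut.
Start: joints at [-0.967, 0.501, -0.427, 1.55, 0.221, 1.138, -0.21], TCP at [0.217, 0.613, 0.242] pointing down, gripper open.
Joint ranges: [-2.88, 2.88], [-0.31, 2.03], [-1.54, 1.56], [0.2, 2.42], [-1.41, 4.55], [0.19, 2.02], [-2.57, 2.57]. Speed limits (rad/s): [2.57, 2.57, 3.14, 3.14, 3.14, 3.14, 3.14].

### API

Orientations are given as [roll, pitch, yaw] about the fixed x, y, z axes, in that order (R = Rz(yaw) Ry(pitch) Rx(roll)).
In Python, from rig import read_state, snapshot, sign_off, tip_reach gives the robot as it stands. The module is installed in compiled form; this text tells all that it offers.
- The arm moves only by the shell command python3 -m crank 'ROWS' [FORCE]. ROWS is JSON, a list of rows, each an object of numbers: "dx", "dy", "dz": the shift along the tool's x, y, z in mm; "rx", "ry", "rz": the turn, a rotation vector about the tool's x, y, z in rad; "claw": the finger opening in mm, from 0 to 85.4. A call has 1 to 5 rows; each row shifts and turns the pose as measured when the row begins, along the tool's axes as they then stand; what a row does not reach is not made up. A row lasts 1/10 s, in which the tool goes at most 50 mm and 8.59 degrees, less where a joint would pass 70% of its speed; a pose out of reach is approached as far as the arm can. A call with a gripper value outside its range is refused whole. The fingers move at their own pace and stop on an object; FORCE is the grip in N (left out, the last holds). Time passes only in rows, so rows that do not move let the fingers close. It gives the time, the measured TCP pose, the force and the opening at its end, in the units of the state.
- read_state(): the state, without advancing time (a new reading comes with each control period).
- snapshot(name): name is "side" or "top"; returns a dict with "image" (420x560x3 uint8, red, green, blue), "depth" (420x560 float32, m along the optical axis (not along the pixel's ray), 0 where there is no reading), "camera_matrix" (3x3 intrinsics, pixels), "k1" (the pictures are not rectified: a ray, as slopes to the right and down, at radius r is drawn at 1 + k1 r^2 times it, then the intrinsics apply), "extrinsics" (4x4, takes a point from camera to world coordinates). Camera axes: x right, y down, z forward; pixel columns grow to the right and rows downward; lengths in m; the calibration is good to about 2 mm. A picture is of the moment at which its call begins.
- sign_off(): hands the job in, once; it reports no verdict.
The state is a dict: "clock": time; "qpos": joint angles; "joint_vel": joint speeds; "joint_efforts": joint torques, N m; "eef_pos": TCP position; "eef_rot": TCP orientation; "ft_force": force on the tool from outside, world axes, zero at the start; "ft_torque": the same for the moment, N m; "width": finger opening in m.
Only numpy, scipy, OpenCV 4.12 (cv2) and the standard library are available. Lean on these libraries where they do the work, as an engineer would, in place of code of your own. Each camera call takes 0.05 s, during which the arm holds its last target. There are 200 camera calls.

## Working session

There is one attempt and no reset: what is moved stays moved. The work goes in short steps, Python scripts to look and compute and a shell command to move; the robot and the scene stay as the last step left them, time stands still between calls to the robot, and variables do not carry over. Pictures are saved under pics/ and viewed, about 8 in all and at most 12, crops included, and the job is handed in when it is done.

```bash
mkdir -p pics && cat > h.py <<'E'
import numpy as np, cv2, pickle
from rig import read_state, snapshot, tip_reach
def take(n,tag):
    s=snapshot(n); cv2.imwrite(f'pics/{tag}.png',s['image'][:,:,::-1]); pickle.dump(s,open(f'{tag}.pkl','wb')); return s
def load(tag): return pickle.load(open(f'{tag}.pkl','rb'))
def slopes(s,uv):
    K=s['camera_matrix']; d=(np.atleast_2d(uv).astype(float)-K[:2,2])/[K[0,0],K[1,1]]; u=d.copy()
    for _ in range(20): u=d/(1+s['k1']*(u**2).sum(1,keepdims=True))
    return u
def ray(s,uv):
    u=slopes(s,uv); E=s['extrinsics']; return E[:3,3], np.c_[u,np.ones(len(u))]@E[:3,:3].T
def atz(s,uv,z):
    o,d=ray(s,uv); return o+d*((z-o[2])/d[:,2])[:,None]
def cloud(s):
    h,w=s['depth'].shape; v,u=np.mgrid[:h,:w]; o,d=ray(s,np.c_[u.ravel(),v.ravel()])
    return (o+d*s['depth'].reshape(-1,1)).reshape(h,w,3)
def proj(s,P):
    E=s['extrinsics']; c=(np.atleast_2d(P)-E[:3,3])@E[:3,:3]; u=c[:,:2]/c[:,2:]
    u=u*(1+s['k1']*(u**2).sum(1,keepdims=True)); K=s['camera_matrix']; return u*[K[0,0],K[1,1]]+K[:2,2]
E
python3 - <<'E'
from h import *
np.set_printoptions(precision=4,suppress=True)
a=take('top','t0');b=take('side','s0')
for s in(a,b): print(s['camera_matrix'],s['k1'],s['extrinsics'])
print(read_state(),tip_reach)
E
```

```text
[[486.2068   0.     274.5805]
 [  0.     486.2068 207.7773]
 [  0.       0.       1.    ]] 0.03446334095478076 [[ 0.0043 -0.9906  0.1369  0.3913]
 [-0.9998 -0.007  -0.0191 -0.0753]
 [ 0.0199 -0.1368 -0.9904  1.177 ]
 [ 0.      0.      0.      1.    ]]
[[519.8026   0.     279.449 ]
 [  0.     519.8026 214.0275]
 [  0.       0.       1.    ]] -0.05870141559987301 [[ 0.9934 -0.0823  0.08    0.4483]
 [-0.1145 -0.7594  0.6405 -0.8261]
 [ 0.0081 -0.6454 -0.7638  0.9733]
 [ 0.      0.      0.      1.    ]]
{'clock': 0.1, 'qpos': array([-0.9668,  0.5018, -0.4268,  1.5513,  0.2208,  1.1383, -0.2103]), 'joint_vel': array([-0.0007,  0.    , -0.0024, -0.002 ,  0.0009,  0.0029,  0.0022]), 'joint_efforts': array([ -0.0115, -57.0812,  -5.8386, -28.1748,   0.0105,   0.0056,
         0.    ]), 'eef_pos': array([0.2171, 0.612 , 0.2414]), 'eef_rot': array([-3.1399, -0.0001,  2.8008]), 'ft_force': array([-0.6942, -0.3467, -0.543 ]), 'ft_torque': array([ 0.0138, -0.0488,  0.015 ]), 'width': 0.08554366609547483} 0.011
```

View pics/t0.png

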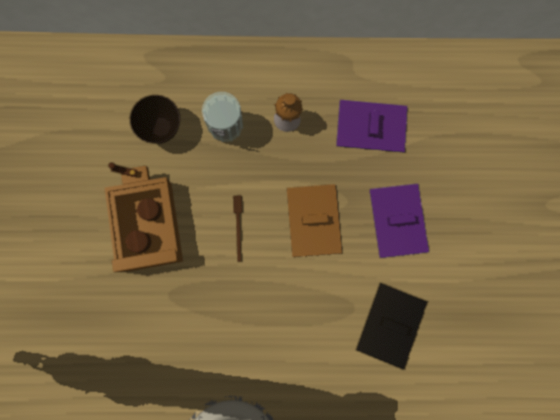

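View pics/s0.png

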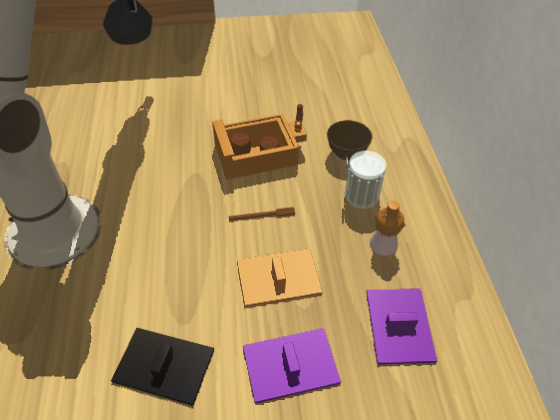

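The candidates in the top view are bamboo (315,220), purple (372,126) and (400,220), and black (392,326). The bamboo one fits: it is the only bamboo-coloured lid, next to the scoop and bin. I'll confirm that in a crop and measure.

```bash
python3 - <<'E'
from h import *
np.set_printoptions(precision=4,suppress=True)
a=load('t0');b=load('s0')
c1=cv2.resize(a['image'][155:285,85:365],None,fx=2.8,fy=2.8,interpolation=cv2.INTER_CUBIC)
c2=cv2.resize(b['image'][90:310,200:340],(140*2,220*2)) 
c2=cv2.resize(b['image'][95:185,200:340],(784,504))[:236*2]
c2=cv2.resize(b['image'][95:310,200:410],None,fx=1.1,fy=1.1)
cv=np.zeros((364+237,800,3),np.uint8); cv[:364,:784]=c1; cv[364:364+236,:c2.shape[1]]=c2[:236]
cv2.imwrite('pics/crop1.png',cv[:600,:,::-1])
for n,s in(('top',a),('side',b)):
    P=cloud(s); ok=s['depth']>0
    def box(m,l):
        p=P[m&ok]; r=cv2.minAreaRect(p[:,:2].astype(np.float32)); print(n,l,len(p),np.round(r[0],4),np.round(r[1],4),round(r[2],2),'z',np.percentile(p[:,2],[5,50,95]).round(4))
    I=s['image'].astype(int); z=P[:,:,2]
    near=lambda u0,u1,v0,v1:(lambda m:(m.__setitem__((slice(v0,v1),slice(u0,u1)),True),m)[1])(np.zeros(z.shape,bool))
    R=near(275,355,175,265) if n=='top' else near(230,330,240,310)
    box(R&(z>0.004)&(z<0.012),'plate'); box(R&(z>0.033)&(z<.045),'bartop')
    R=near(95,195,155,280) if n=='top' else near(200,315,95,185)
    for lo,hi in((.055,.062),(.062,.066),(.066,.074),(.074,.079),(.079,.09),(.1,.115)): 
        if (R&ok&(z>lo)&(z<hi)).sum()>3: box(R&(z>lo)&(z<hi),f'bin{lo}')
E
```

```text
top plate 2735 [ 0.5264 -0.1908] [0.2148 0.1805] 1.47 z [0.0044 0.0068 0.0102]
top bartop 197 [ 0.5254 -0.1928] [0.0199 0.06  ] 5.47 z [0.0334 0.0365 0.0396]
top bin0.055 1331 [0.5238 0.2121] [0.2325 0.1446] 10.78 z [0.0557 0.0589 0.0616]
top bin0.062 579 [0.5238 0.2117] [0.2326 0.1438] 10.44 z [0.0622 0.0634 0.0655]
top bin0.066 116 [0.5274 0.2115] [0.2403 0.142 ] 9.87 z [0.0661 0.0677 0.0737]
top bin0.074 195 [0.5278 0.2147] [0.2397 0.143 ] 11.11 z [0.0746 0.0773 0.0789]
top bin0.079 774 [0.5263 0.2144] [0.2367 0.143 ] 11.47 z [0.0796 0.0822 0.0858]
top bin0.1 43 [0.6334 0.2695] [0.0147 0.0141] 18.76 z [0.1023 0.1065 0.1088]
side plate 3147 [ 0.5296 -0.1936] [0.1667 0.2218] 84.38 z [0.0048 0.008  0.0109]
side bartop 212 [ 0.5265 -0.1931] [0.0198 0.0629] 5.33 z [0.0345 0.0376 0.0408]
side bin0.055 816 [0.5266 0.2114] [0.2328 0.1485] 10.05 z [0.0556 0.059  0.0617]
side bin0.062 410 [0.5263 0.2099] [0.2326 0.1472] 9.72 z [0.0622 0.0637 0.0656]
side bin0.066 95 [0.5277 0.2111] [0.2362 0.1446] 9.18 z [0.0661 0.0673 0.0732]
side bin0.074 81 [0.5222 0.1935] [0.2429 0.1457] 0.52 z [0.0745 0.0772 0.0787]
side bin0.079 442 [0.53   0.2108] [0.24   0.1461] 9.93 z [0.0795 0.0827 0.0859]
side bin0.1 31 [0.6359 0.2666] [0.0202 0.0141] 45.43 z [0.1014 0.1066 0.1112]
```

View pics/crop1.png

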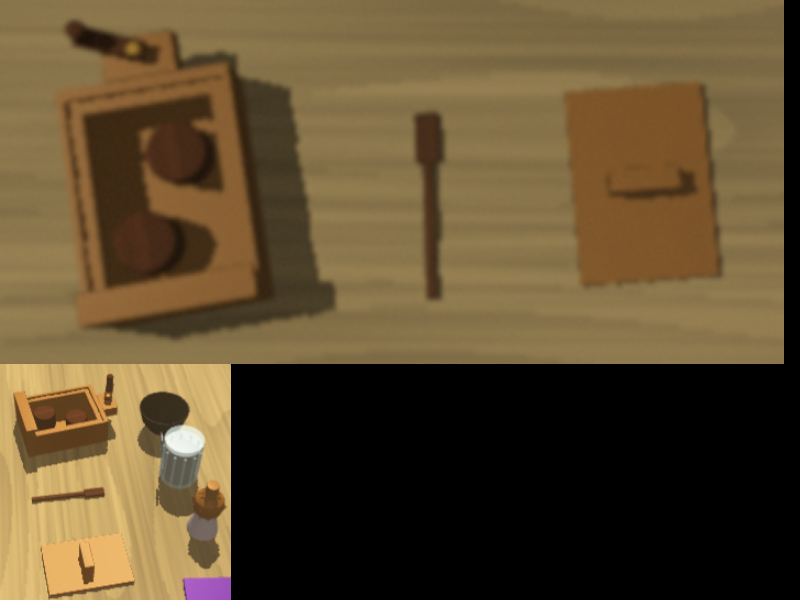

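The crop shows a bamboo plate with its bar at crop (650,180), so this is the lid. The bin's lip is at the bottom (toward the robot), its catch points up-left and is clear. The lid bar measures (0.526, -0.193), top at z≈0.037 (text says 0.038), yaw ≈5.4°. Next I'll refine the bin pose and plan the approach.

```bash
cat >> h.py <<'E'
from scipy.spatial.transform import Rotation as Ro
def pose():
    st=read_state(); return st['eef_pos'],Ro.from_euler('xyz',st['eef_rot'])
def Rdown(yaw_y,tilt=0.0):
    "tool z down, tool y horizontal along yaw_y; tilt: turn about the horizontal axis 90deg left of yaw_y (positive: +heading end dips)"
    c,s=np.cos(yaw_y),np.sin(yaw_y); y=np.array([c,s,0]); z=np.array([0,0,-1.]); x=np.cross(y,z)
    R=Ro.from_matrix(np.c_[x,y,z]); return Ro.from_rotvec(tilt*np.array([-s,c,0]))*R
def plan(p1,R1,n,p0=None,R0=None):
    if p0 is None: p0,R0=pose()
    p1=np.array(p1); w=(R0.inv()*R1).as_rotvec()
    print('from',np.round(p0,4),'total mm',np.round(1e3*np.linalg.norm(p1-p0),1),'rad',round(np.linalg.norm(w),3))
    st=(p1-p0)/n
    for k in range(n):
        Rk=R0*Ro.from_rotvec(w*k/n); d=1e3*Rk.inv().apply(st); r=w/n
        print('{'+','.join(f'"{a}":{v:.{q}f}' for a,v,q in zip(('dx','dy','dz','rx','ry','rz'),[*d,*r],[1]*3+[4]*3) if abs(v)>(.05 if q==1 else 5e-4))+'}')
def bins(tags):
    from scipy.optimize import minimize
    out=[]
    for t,roi in tags:
        s=load(t); P=cloud(s); u0,u1,v0,v1=roi
        m=np.zeros(s['depth'].shape,bool); m[v0:v1,u0:u1]=1; m&=s['depth']>0
        p=P[m]; p=p[(p[:,2]>.056)&(p[:,2]<.09)]
        lip=p[p[:,2]>.078]
        def f(q):
            c,si=np.cos(q[2]),np.sin(q[2]); d=p[:,:2]-q[:2]; x=d@[c,si]; y=d@[-si,c]
            k=x<100   # box only
            e=np.maximum(np.abs(y)-.071,0)[x<.098]; ex=np.maximum(-.098-x,0)
            l=lip[:,:2]-q[:2]; lx=l@[c,si]; lx=lx[lx<-.04]; el=np.maximum(lx+.071,0)
            # holes: every bit of the outer 10 mm should be filled -> push outward
            yy=y[(x<.09)]; 
            return (e**2).sum()+(ex**2).sum()+(el**2).sum()
        r=minimize(f,[.507,.2085,.182],method='Nelder-Mead',options=dict(xatol=1e-5,fatol=1e-12,maxiter=2000)); q=r.x
        c,si=np.cos(q[2]),np.sin(q[2]); d=p[:,:2]-q[:2]; x=d@[c,si]; y=d@[-si,c]; l=(x<-.04)&(p[:,2]>.078)
        print(t,np.round(q,4),r.fun,'lip x',np.percentile(x[l],[1,99]).round(4),'y',np.percentile(y[l],[1,99]).round(4),'box y',np.percentile(y[x<.09],[1,99]).round(4),'xmax',x.max().round(4))
        out.append(q)
    return np.array(out)
E
python3 - <<'E'
from h import *
print(bins([('t0',(95,195,155,280)),('s0',(200,315,95,185))]))
y=np.radians(5.4)
p0,R0=pose(); print(np.degrees(np.arctan2(*R0.as_matrix()[[1,0],1])))
plan([.526,-.193,.20],Rdown(y),20)
E
```

```text
t0 [0.5067 0.2088 0.1818] 4.277667264308535e-05 lip x [-0.0976 -0.0704] y [-0.0695  0.0698] box y [-0.0714  0.0713] xmax 0.1413
s0 [0.5085 0.2073 0.173 ] 0.00027529400723285574 lip x [-0.0977 -0.0709] y [-0.0719  0.0698] box y [-0.0724  0.0732] xmax 0.1428
[[0.50672592 0.20881662 0.1818289 ]
 [0.50850884 0.20728673 0.17303004]]
70.4750434873866
from [0.2171 0.612  0.2414] total mm 863.3 rad 1.136
{"dx":-28.0,"dy":-32.8,"dz":2.1,"rz":0.0568}
{"dx":-29.8,"dy":-31.1,"dz":2.1,"rz":0.0568}
{"dx":-31.5,"dy":-29.4,"dz":2.1,"rz":0.0568}
{"dx":-33.2,"dy":-27.5,"dz":2.1,"rz":0.0568}
{"dx":-34.7,"dy":-25.6,"dz":2.1,"rz":0.0568}
{"dx":-36.1,"dy":-23.6,"dz":2.1,"rz":0.0568}
{"dx":-37.4,"dy":-21.5,"dz":2.1,"rz":0.0568}
{"dx":-38.5,"dy":-19.4,"dz":2.1,"rz":0.0568}
{"dx":-39.6,"dy":-17.2,"dz":2.1,"rz":0.0568}
{"dx":-40.5,"dy":-14.9,"dz":2.1,"rz":0.0568}
{"dx":-41.2,"dy":-12.6,"dz":2.1,"rz":0.0568}
{"dx":-41.9,"dy":-10.2,"dz":2.1,"rz":0.0568}
{"dx":-42.4,"dy":-7.8,"dz":2.1,"rz":0.0568}
{"dx":-42.8,"dy":-5.4,"dz":2.1,"rz":0.0568}
{"dx":-43.0,"dy":-3.0,"dz":2.1,"rz":0.0568}
{"dx":-43.1,"dy":-0.5,"dz":2.1,"rz":0.0568}
{"dx":-43.1,"dy":1.9,"dz":2.1,"rz":0.0568}
{"dx":-42.9,"dy":4.4,"dz":2.1,"rz":0.0568}
{"dx":-42.6,"dy":6.8,"dz":2.1,"rz":0.0568}
{"dx":-42.1,"dy":9.2,"dz":2.1,"rz":0.0568}
```

```bash
python3 -m crank '[{"dx":-28,"dy":-33,"rz":0.057},{"dx":-30,"dy":-31,"rz":0.057},{"dx":-31,"dy":-29,"rz":0.057},{"dx":-33,"dy":-27,"rz":0.057},{"dx":-35,"dy":-26,"rz":0.057}]'
python3 -m crank '[{"dx":-36,"dy":-24,"dz":2,"rz":0.057},{"dx":-37,"dy":-21,"dz":2,"rz":0.057},{"dx":-38,"dy":-19,"dz":2,"rz":0.057},{"dx":-39,"dy":-17,"dz":2,"rz":0.057},{"dx":-40,"dy":-15,"dz":2,"rz":0.057}]'
python3 -m crank '[{"dx":-41,"dy":-13,"dz":2,"rz":0.057},{"dx":-42,"dy":-10,"dz":2,"rz":0.057},{"dx":-42,"dy":-8,"dz":2,"rz":0.057},{"dx":-43,"dy":-5,"dz":2,"rz":0.057},{"dx":-43,"dy":-3,"dz":2,"rz":0.057}]'
python3 - <<'E'
from h import *
plan([.526,-.193,.16],Rdown(np.radians(5.4)),10)
E
```

```text
from [0.2171 0.612  0.2414] total mm 866.1 rad 1.136
{"dx":-56.0,"dy":-65.5,"dz":8.2,"rz":0.1136}
{"dx":-63.1,"dy":-58.8,"dz":8.2,"rz":0.1136}
{"dx":-69.3,"dy":-51.2,"dz":8.2,"rz":0.1136}
{"dx":-74.7,"dy":-43.1,"dz":8.2,"rz":0.1136}
{"dx":-79.1,"dy":-34.3,"dz":8.2,"rz":0.1136}
{"dx":-82.5,"dy":-25.1,"dz":8.2,"rz":0.1136}
{"dx":-84.8,"dy":-15.6,"dz":8.2,"rz":0.1136}
{"dx":-86.0,"dy":-5.9,"dz":8.2,"rz":0.1136}
{"dx":-86.1,"dy":3.9,"dz":8.1,"rz":0.1136}
{"dx":-85.1,"dy":13.6,"dz":8.1,"rz":0.1136}invalid input at $[0]: expected keys dx, dy, dz, rx, ry, rz, claw
invalid input at $[0]: expected keys dx, dy, dz, rx, ry, rz, claw
invalid input at $[0]: expected keys dx, dy, dz, rx, ry, rz, claw
```

```bash
sed -i 's/ if abs(v)>(.05 if q==1 else 5e-4))+/)+/' h.py && python3 -m crank '[{"dx":-28,"dy":-33,"dz":0,"rx":0,"ry":0,"rz":0.057,"claw":85},{"dx":-30,"dy":-31,"dz":0,"rx":0,"ry":0,"rz":0.057,"claw":85},{"dx":-31,"dy":-29,"dz":0,"rx":0,"ry":0,"rz":0.057,"claw":85},{"dx":-33,"dy":-27,"dz":0,"rx":0,"ry":0,"rz":0.057,"claw":85},{"dx":-35,"dy":-26,"dz":0,"rx":0,"ry":0,"rz":0.057,"claw":85}]' 40
python3 -m crank '[{"dx":-36,"dy":-24,"dz":2,"rx":0,"ry":0,"rz":0.057,"claw":85},{"dx":-37,"dy":-21,"dz":2,"rx":0,"ry":0,"rz":0.057,"claw":85},{"dx":-38,"dy":-19,"dz":2,"rx":0,"ry":0,"rz":0.057,"claw":85},{"dx":-39,"dy":-17,"dz":2,"rx":0,"ry":0,"rz":0.057,"claw":85},{"dx":-40,"dy":-15,"dz":2,"rx":0,"ry":0,"rz":0.057,"claw":85}]'
python3 - <<'E'
from h import *
plan([.526,-.193,.16],Rdown(np.radians(5.4)),10)
E
```

```text
clock: 0.6
eef_pos: [0.2901, 0.4093, 0.2373]
eef_rot: [-3.136, -0.005, 2.516]
ft_force: [1.3, 0.4, 0.8]
width: 0.0848
clock: 1.1
eef_pos: [0.3662, 0.1996, 0.2261]
eef_rot: [-3.134, -0.003, 2.219]
ft_force: [1.5, -1.2, -0.7]
width: 0.0848
from [0.3662 0.1996 0.2261] total mm 429.0 rad 0.554
{"dx":-41.0,"dy":-10.9,"dz":6.6,"rx":-0.0008,"ry":-0.0001,"rz":0.0554}
{"dx":-41.5,"dy":-8.6,"dz":6.6,"rx":-0.0008,"ry":-0.0001,"rz":0.0554}
{"dx":-41.9,"dy":-6.3,"dz":6.6,"rx":-0.0008,"ry":-0.0001,"rz":0.0554}
{"dx":-42.2,"dy":-4.0,"dz":6.6,"rx":-0.0008,"ry":-0.0001,"rz":0.0554}
{"dx":-42.4,"dy":-1.7,"dz":6.6,"rx":-0.0008,"ry":-0.0001,"rz":0.0554}
{"dx":-42.4,"dy":0.7,"dz":6.6,"rx":-0.0008,"ry":-0.0001,"rz":0.0554}
{"dx":-42.3,"dy":3.0,"dz":6.6,"rx":-0.0008,"ry":-0.0001,"rz":0.0554}
{"dx":-42.1,"dy":5.3,"dz":6.6,"rx":-0.0008,"ry":-0.0001,"rz":0.0554}
{"dx":-41.7,"dy":7.7,"dz":6.6,"rx":-0.0008,"ry":-0.0001,"rz":0.0554}
{"dx":-41.2,"dy":10.0,"dz":6.6,"rx":-0.0008,"ry":-0.0001,"rz":0.0554}
```

```bash
python3 -m crank '[{"dx":-41,"dy":-11,"dz":6,"rx":0,"ry":0,"rz":0.0554,"claw":50},{"dx":-41.5,"dy":-8.6,"dz":6,"rx":0,"ry":0,"rz":0.0554,"claw":50},{"dx":-42,"dy":-6.3,"dz":6,"rx":0,"ry":0,"rz":0.0554,"claw":50},{"dx":-42,"dy":-4,"dz":6,"rx":0,"ry":0,"rz":0.0554,"claw":50},{"dx":-42,"dy":-1.7,"dz":6,"rx":0,"ry":0,"rz":0.0554,"claw":50}]'
python3 -m crank '[{"dx":-42,"dy":0.7,"dz":6,"rx":0,"ry":0,"rz":0.0554,"claw":50},{"dx":-42,"dy":3,"dz":6,"rx":0,"ry":0,"rz":0.0554,"claw":50},{"dx":-42,"dy":5.3,"dz":6,"rx":0,"ry":0,"rz":0.0554,"claw":50},{"dx":-42,"dy":7.7,"dz":6,"rx":0,"ry":0,"rz":0.0554,"claw":50},{"dx":-41,"dy":10,"dz":6,"rx":0,"ry":0,"rz":0.0554,"claw":50}]'
python3 - <<'E'
from h import *
plan([.526,-.193,.060],Rdown(np.radians(5.4)),3)
E
```

```text
clock: 1.6
eef_pos: [0.4461, -0.0054, 0.1955]
eef_rot: [-3.136, -0.001, 1.931]
ft_force: [1.1, 0.9, 0.1]
width: 0.0496
clock: 2.1
eef_pos: [0.5235, -0.2105, 0.1632]
eef_rot: [-3.135, 0.001, 1.644]
ft_force: [-0.5, 0.6, 0.6]
width: 0.0503
from [ 0.5235 -0.2105  0.1632] total mm 104.7 rad 0.023
{"dx":5.8,"dy":1.5,"dz":34.4,"rx":-0.0024,"ry":0.0002,"rz":-0.0072}
{"dx":5.8,"dy":1.4,"dz":34.4,"rx":-0.0024,"ry":0.0002,"rz":-0.0072}
{"dx":5.7,"dy":1.4,"dz":34.4,"rx":-0.0024,"ry":0.0002,"rz":-0.0072}
```

```bash
python3 -m crank '[{"dx":6,"dy":1.5,"dz":34,"rx":-0.002,"ry":0,"rz":-0.0072,"claw":50},{"dx":6,"dy":1.5,"dz":34,"rx":-0.002,"ry":0,"rz":-0.0072,"claw":50},{"dx":6,"dy":1.5,"dz":25,"rx":-0.002,"ry":0,"rz":-0.0072,"claw":50},{"dx":0,"dy":0,"dz":0,"rx":0,"ry":0,"rz":0,"claw":50}]'
python3 - <<'E'
from h import *
plan([.526,-.193,.026],Rdown(np.radians(5.4)),2)
take('side','s1')
E
```

```text
clock: 2.5
eef_pos: [0.527, -0.2028, 0.0662]
eef_rot: [-3.141, 0.007, 1.652]
ft_force: [-0.4, 0.1, 0.1]
width: 0.0503
from [ 0.527  -0.2028  0.0662] total mm 41.4 rad 0.015
{"dx":5.0,"dy":-0.1,"dz":20.1,"rx":-0.0001,"ry":0.0032,"rz":-0.0066}
{"dx":5.0,"dy":-0.1,"dz":20.1,"rx":-0.0001,"ry":0.0032,"rz":-0.0066}
```

```bash
python3 -m crank '[{"dx":8,"dy":0,"dz":20,"rx":0,"ry":0.003,"rz":-0.0066,"claw":50},{"dx":2,"dy":0,"dz":17,"rx":0,"ry":0.003,"rz":-0.0066,"claw":50},{"dx":0,"dy":0,"dz":0,"rx":0,"ry":0,"rz":0,"claw":50}]'
python3 - <<'E'
from h import *
plan([.526,-.193,.026],Rdown(np.radians(5.4)),1)
E
```

```text
clock: 2.85
eef_pos: [0.5304, -0.196, 0.0344]
eef_rot: [3.134, 0.005, 1.664]
ft_force: [-0.8, -0.8, -0.2]
width: 0.0502
from [ 0.5304 -0.196   0.0344] total mm 9.9 rad 0.009
{"dx":3.4,"dy":-4.1,"dz":8.4,"rx":0.0074,"ry":0.0049,"rz":-0.0011}
```

Position tracking lags a little, so I'll correct it, close at 60 N and lift slightly.

```bash
python3 -m crank '[{"dx":3,"dy":-4,"dz":8,"rx":0.007,"ry":0.005,"rz":0,"claw":50},{"dx":0,"dy":0,"dz":0,"rx":0,"ry":0,"rz":0,"claw":15},{"dx":0,"dy":0,"dz":0,"rx":0,"ry":0,"rz":0,"claw":10},{"dx":0,"dy":0,"dz":0,"rx":0,"ry":0,"rz":0,"claw":10},{"dx":0,"dy":0,"dz":0,"rx":0,"ry":0,"rz":0,"claw":10}]' 60
python3 -m crank '[{"dx":0,"dy":0,"dz":-30,"rx":0,"ry":0,"rz":0,"claw":10},{"dx":0,"dy":0,"dz":-45,"rx":0,"ry":0,"rz":0,"claw":10},{"dx":0,"dy":0,"dz":-45,"rx":0,"ry":0,"rz":0,"claw":10},{"dx":0,"dy":0,"dz":-45,"rx":0,"ry":0,"rz":0,"claw":10},{"dx":0,"dy":0,"dz":0,"rx":0,"ry":0,"rz":0,"claw":10}]'
python3 - <<'E'
from h import *
a=take('top','t2');b=take('side','s2'); cv2.imwrite('pics/ts2.png',np.hstack([a['image'][130:330,230:400],b['image'][150:350,190:390]])[:,:,::-1].repeat(2,0).repeat(2,1))
E
```

```text
clock: 3.35
eef_pos: [0.5287, -0.1952, 0.0313]
eef_rot: [3.136, 0.003, 1.663]
ft_force: [0.7, -0.3, -1.8]
width: 0.0187
clock: 3.85
eef_pos: [0.5259, -0.1945, 0.2003]
eef_rot: [3.141, 0.001, 1.662]
ft_force: [0.3, -0.7, -1.5]
width: 0.0184
```

View pics/ts2.png

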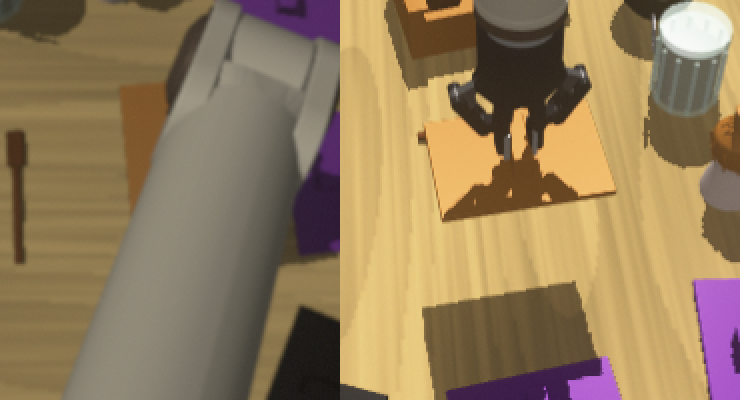

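Lid is held, level, bar between the jaws. Now I'll measure the lid relative to the tool from the side depth.

```bash
cat >> h.py <<'E'
def lidrel(tag,p,R,roi):
    s=load(tag); P=cloud(s); u0,u1,v0,v1=roi; I=s['image'].astype(int)
    m=np.zeros(s['depth'].shape,bool); m[v0:v1,u0:u1]=1; m&=(s['depth']>0)&(I[:,:,0]-I[:,:,2]>40)
    q=R.inv().apply(P[m]-p)*1e3; q=q[(q[:,2]>10)&(q[:,2]<45)&(np.abs(q[:,0])<75)&(np.abs(q[:,1])<100)]
    z0=np.median(q[:,2]); q=q[np.abs(q[:,2]-z0)<6]
    A=np.c_[q[:,:2],np.ones(len(q))]; k=np.linalg.lstsq(A,q[:,2],rcond=None)[0]
    r=cv2.minAreaRect(q[:,:2].astype(np.float32)); print(tag,len(q),'plane top tool-z, slopes',k.round(3),'rect',np.round(r[0],1),np.round(r[1],1),round(r[2],2), 'ext',np.percentile(q[:,:2],[.5,99.5],axis=0).round(1).tolist())
E
python3 - <<'E'
from h import *
p,R=pose(); print(p,R.as_euler('xyz'))
lidrel('s2',p,R,(190,390,150,350))
E
```

```text
[ 0.52243393 -0.19300563  0.19477804] [-3.13382436e+00 -2.63600890e-03  1.66243804e+00]
s2 3310 plane top tool-z, slopes [-2.0000e-03 -2.0000e-03  2.0719e+01] rect [0.5 3.3] [122.7 170.3] 0.17 ext [[-60.1, -81.4], [58.5, 86.8]]
```

```bash
cat >> h.py <<'E'
B=np.array([.5076,.208]); BY=.178; OFF=np.array([1.,1.5,29.])  # lid origin in tool, mm
def tgt(xe,ze,th,y=0.):
    "TCP pose with lid's low edge at bin x=xe,z=ze (mm), tilt th"
    R=Rdown(BY,-th); e=np.array([xe+85*np.cos(th),y,ze+85*np.sin(th)])/1e3
    w=np.r_[B,0]+Ro.from_euler('z',BY).apply(e); return w-R.apply(OFF/1e3),R
def where(p=None,R=None):
    if p is None: p,R=pose()
    Z=Ro.from_euler('z',-BY); o=Z.apply(p+R.apply(OFF/1e3)-np.r_[B,0])*1e3; M=(Z*R).as_matrix(); lx=M[:,1]
    print('lid origin in bin',o.round(1),'edge',(o-85*lx).round(1),'lid x axis',lx.round(3),'lid y',(M[:,0]).round(3), 'F',read_state()['ft_force'].round(1))
E
python3 - <<'E'
from h import *
where(); plan(*tgt(-50,120,.21),10)
E
```

```text
lid origin in bin [ -55.  -396.3  165.8] edge [-139.7 -389.   166.4] lid x axis [ 0.996 -0.086 -0.008] lid y [0.086 0.996 0.003] F [-0.2  1.2 -2.7]
from [ 0.5224 -0.193   0.1948] total mm 405.7 rad 0.234
{"dx":40.2,"dy":4.8,"dz":3.0,"rx":-0.0218,"ry":0.0006,"rz":-0.0086}
{"dx":40.1,"dy":5.1,"dz":3.1,"rx":-0.0218,"ry":0.0006,"rz":-0.0086}
{"dx":40.1,"dy":5.3,"dz":3.2,"rx":-0.0218,"ry":0.0006,"rz":-0.0086}
{"dx":40.0,"dy":5.6,"dz":3.4,"rx":-0.0218,"ry":0.0006,"rz":-0.0086}
{"dx":40.0,"dy":5.9,"dz":3.5,"rx":-0.0218,"ry":0.0006,"rz":-0.0086}
{"dx":39.9,"dy":6.1,"dz":3.7,"rx":-0.0218,"ry":0.0006,"rz":-0.0086}
{"dx":39.9,"dy":6.4,"dz":3.8,"rx":-0.0218,"ry":0.0006,"rz":-0.0086}
{"dx":39.8,"dy":6.7,"dz":4.0,"rx":-0.0218,"ry":0.0006,"rz":-0.0086}
{"dx":39.8,"dy":6.9,"dz":4.2,"rx":-0.0218,"ry":0.0006,"rz":-0.0086}
{"dx":39.7,"dy":7.2,"dz":4.4,"rx":-0.0218,"ry":0.0006,"rz":-0.0086}
```

```bash
python3 -m crank '[{"dx":40,"dy":5,"dz":0,"rx":-0.022,"ry":0,"rz":-0.0086,"claw":10},{"dx":40,"dy":5,"dz":0,"rx":-0.022,"ry":0,"rz":-0.0086,"claw":10},{"dx":40,"dy":5,"dz":0,"rx":-0.022,"ry":0,"rz":-0.0086,"claw":10},{"dx":40,"dy":5,"dz":0,"rx":-0.022,"ry":0,"rz":-0.0086,"claw":10},{"dx":40,"dy":6,"dz":0,"rx":-0.022,"ry":0,"rz":-0.0086,"claw":10}]' && python3 -m crank '[{"dx":40,"dy":6,"dz":0,"rx":-0.022,"ry":0,"rz":-0.0086,"claw":10},{"dx":40,"dy":6,"dz":0,"rx":-0.022,"ry":0,"rz":-0.0086,"claw":10},{"dx":40,"dy":6,"dz":0,"rx":-0.022,"ry":0,"rz":-0.0086,"claw":10},{"dx":30,"dy":6,"dz":0,"rx":-0.022,"ry":0,"rz":-0.0086,"claw":10},{"dx":0,"dy":0,"dz":0,"rx":0,"ry":0,"rz":0,"claw":10}]'
python3 - <<'E'
from h import *
where(); plan(*tgt(-50,120,.21),2)
E
```

```text
clock: 4.45
eef_pos: [0.5199, 0.007, 0.1854]
eef_rot: [3.053, 0.001, 1.693]
ft_force: [1.0, -0.3, -1.4]
width: 0.0184
clock: 4.95
eef_pos: [0.512, 0.1705, 0.1757]
eef_rot: [2.982, 0.004, 1.739]
ft_force: [0.2, -0.5, -2.5]
width: 0.0185
lid origin in bin [  3.8 -36.9 147.3] edge [-80.1 -36.1 133.8] lid x axis [ 0.987 -0.009  0.158] lid y [ 0.01   1.    -0.004] F [ 0.2 -0.5 -2.5]
from [0.512  0.1705 0.1757] total mm 47.1 rad 0.052
{"dx":18.5,"dy":12.8,"dz":7.0,"rx":-0.0254,"ry":0.0030,"rz":-0.0046}
{"dx":18.4,"dy":12.7,"dz":7.4,"rx":-0.0254,"ry":0.0030,"rz":-0.0046}
```

```bash
python3 -m crank '[{"dx":18.5,"dy":13,"dz":0,"rx":-0.025,"ry":0.003,"rz":-0.0046,"claw":10},{"dx":18.5,"dy":13,"dz":6,"rx":-0.025,"ry":0.003,"rz":-0.0046,"claw":10},{"dx":0,"dy":0,"dz":0,"rx":0,"ry":0,"rz":0,"claw":10}]'
python3 - <<'E'
from h import *
where(); b=take('side','s3'); a=take('top','t3'); p,R=pose();where()
lidrel('s3',p,R,(180,340,60,220))
cv2.imwrite('pics/s3c.png',np.hstack([cv2.resize(b['image'][60:200,170:350],None,fx=2.2,fy=2.2),cv2.resize(a['image'][145:285,80:240],None,fx=2.2,fy=2.2)])[:,:,::-1])
plan(*tgt(-58,85,.21),2)
E
```

```text
clock: 5.25
eef_pos: [0.5271, 0.2106, 0.1666]
eef_rot: [2.945, 0.004, 1.751]
ft_force: [-1.0, 0.3, -1.7]
width: 0.0186
lid origin in bin [ 26.8  -0.  138.4] edge [-56.6  -0.2 121.8] lid x axis [0.981 0.003 0.196] lid y [-0.002  1.    -0.004] F [-1.   0.3 -1.7]
lid origin in bin [ 26.   -3.  138.7] edge [-57.4  -3.  122.2] lid x axis [ 0.981 -0.     0.194] lid y [ 0.001  1.    -0.005] F [ 0.1 -0.4 -2.6]
s3 1893 plane top tool-z, slopes [-9.0000e-03 -1.0000e-03  2.3946e+01] rect [5.4 2.8] [170.7 127.9] 89.86 ext [[-57.7, -81.9], [63.8, 86.8]]
from [0.5269 0.2075 0.1669] total mm 36.2 rad 0.015
{"dx":1.5,"dy":-4.1,"dz":17.6,"rx":-0.0073,"ry":0.0027,"rz":-0.0001}
{"dx":1.5,"dy":-4.3,"dz":17.5,"rx":-0.0073,"ry":0.0027,"rz":-0.0001}
```

View pics/s3c.png

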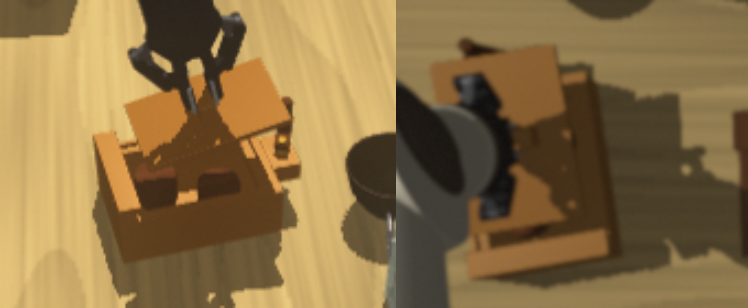

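The lid is held tilted over the bin with its low end short of the lip: side crop, lip at (118,165) and lid low edge at (140,165). The catch is clear. Descending.

```bash
sed -i 's/OFF=np.array(\[1.,1.5,29.\])/OFF=np.array([2.,2.5,29.5])/' h.py && python3 -m crank '[{"dx":2,"dy":-2,"dz":17.5,"rx":-0.007,"ry":0.003,"rz":0,"claw":10},{"dx":2,"dy":-3,"dz":17.5,"rx":-0.007,"ry":0.003,"rz":0,"claw":10},{"dx":0,"dy":0,"dz":0,"rx":0,"ry":0,"rz":0,"claw":10},{"dx":0,"dy":0,"dz":0,"rx":0,"ry":0,"rz":0,"claw":10}]'
python3 - <<'E'
from h import *
where(); plan(*tgt(-61,66,.21),2)
E
```

```text
clock: 5.75
eef_pos: [0.527, 0.2043, 0.1286]
eef_rot: [2.938, 0.003, 1.741]
ft_force: [0.9, 0.3, -0.9]
width: 0.0185
lid origin in bin [ 26.8  -5.2 100.2] edge [-56.4  -4.6  83. ] lid x axis [ 0.979 -0.007  0.202] lid y [ 0.008  1.    -0.003] F [ 0.9  0.3 -0.9]
from [0.527  0.2043 0.1286] total mm 18.0 rad 0.011
{"dx":2.5,"dy":-4.1,"dz":7.6,"rx":-0.0035,"ry":0.0024,"rz":-0.0034}
{"dx":2.5,"dy":-4.1,"dz":7.6,"rx":-0.0035,"ry":0.0024,"rz":-0.0034}
```

```bash
python3 -m crank '[{"dx":3,"dy":-4,"dz":7,"rx":-0.003,"ry":0.002,"rz":-0.003,"claw":10},{"dx":2,"dy":-3,"dz":6,"rx":-0.003,"ry":0.002,"rz":-0.003,"claw":10},{"dx":0,"dy":0,"dz":0,"rx":0,"ry":0,"rz":0,"claw":10}]'
python3 - <<'E'
from h import *
for i in range(3): where(); take('side',f's4{i}')
plan(*tgt(-61,63,.21),1)
p,R=pose()
lidrel('s42',p,R,(180,340,60,220))
E
```

```text
clock: 6.05
eef_pos: [0.5224, 0.2073, 0.1149]
eef_rot: [2.931, 0.0, 1.746]
ft_force: [-0.6, -0.3, -2.3]
width: 0.0185
lid origin in bin [23.1 -1.4 86.5] edge [-60.   -1.1  68.8] lid x axis [ 0.978 -0.003  0.209] lid y [ 0.003  1.    -0.   ] F [-0.6 -0.3 -2.3]
lid origin in bin [23.5 -1.4 87. ] edge [-59.6  -1.2  69.1] lid x axis [ 0.978 -0.003  0.21 ] lid y [ 0.003  1.    -0.   ] F [ 0.2  0.3 -1.7]
lid origin in bin [24.  -1.3 87.3] edge [-59.1  -1.1  69.4] lid x axis [ 0.978 -0.003  0.21 ] lid y [ 0.003  1.    -0.   ] F [ 0.1  0.3 -1.3]
from [0.5235 0.2076 0.1159] total mm 7.2 rad 0.004
{"dx":1.2,"dy":-3.5,"dz":6.2,"rx":0.0025,"ry":0.0007,"rz":-0.0032}
s42 1818 plane top tool-z, slopes [-4.0000e-03  2.0000e-03  2.3799e+01] rect [-1.2 -3.9] [181.6 129.9] 89.48 ext [[-61.5, -83.1], [60.9, 85.5]]
```

```bash
for i in 1; do python3 -m crank '[{"dx":1,"dy":-0.8,"dz":4,"rx":0,"ry":0,"rz":0,"claw":10},{"dx":0,"dy":0,"dz":0,"rx":0,"ry":0,"rz":0,"claw":10}]'; python3 -m crank '[{"dx":0,"dy":-0.4,"dz":2,"rx":0,"ry":0,"rz":0,"claw":10},{"dx":0,"dy":0,"dz":0,"rx":0,"ry":0,"rz":0,"claw":10}]';python3 -m crank '[{"dx":0,"dy":-0.4,"dz":2,"rx":0,"ry":0,"rz":0,"claw":10},{"dx":0,"dy":0,"dz":0,"rx":0,"ry":0,"rz":0,"claw":10}]'; done
python3 - <<'E'
from h import *
where(); print(read_state()['ft_torque'])
E
```

```text
clock: 6.4
eef_pos: [0.524, 0.2091, 0.1123]
eef_rot: [2.928, -0.0, 1.746]
ft_force: [-0.4, -0.3, -1.8]
width: 0.0184
clock: 6.6
eef_pos: [0.5243, 0.2092, 0.1102]
eef_rot: [2.927, -0.001, 1.746]
ft_force: [-0.4, -0.1, -1.5]
width: 0.0186
clock: 6.8
eef_pos: [0.5243, 0.2093, 0.108]
eef_rot: [2.927, -0.001, 1.746]
ft_force: [0.0, -0.2, -1.9]
width: 0.0186
lid origin in bin [25.4  0.3 79.7] edge [-57.6   0.5  61.6] lid x axis [ 0.977 -0.003  0.213] lid y [0.003 1.    0.001] F [ 0.  -0.2 -1.9]
[-0.09465572  0.27499272 -0.03286709]
```

```bash
for i in 1; do python3 -m crank '[{"dx":0,"dy":-0.3,"dz":1.5,"rx":0,"ry":0,"rz":0,"claw":10},{"dx":0,"dy":0,"dz":0,"rx":0,"ry":0,"rz":0,"claw":10}]'; python3 -m crank '[{"dx":0,"dy":-0.3,"dz":1.5,"rx":0,"ry":0,"rz":0,"claw":10},{"dx":0,"dy":0,"dz":0,"rx":0,"ry":0,"rz":0,"claw":10}]';python3 -m crank '[{"dx":0,"dy":-0.3,"dz":1.5,"rx":0,"ry":0,"rz":0,"claw":10},{"dx":0,"dy":0,"dz":0,"rx":0,"ry":0,"rz":0,"claw":10}]'; done
python3 - <<'E'
from h import *
where(); print(read_state()['ft_torque'])
E
```

```text
clock: 7.0
eef_pos: [0.5248, 0.2095, 0.1068]
eef_rot: [2.926, -0.001, 1.746]
ft_force: [-1.9, -0.3, 1.0]
width: 0.0188
clock: 7.2
eef_pos: [0.5251, 0.2095, 0.1063]
eef_rot: [2.926, -0.001, 1.746]
ft_force: [-3.4, -0.5, 3.7]
width: 0.0187
clock: 7.4
eef_pos: [0.5252, 0.2096, 0.1061]
eef_rot: [2.926, -0.001, 1.745]
ft_force: [-3.3, -1.5, 7.2]
width: 0.0188
lid origin in bin [26.3  0.4 77.8] edge [-56.7   0.7  59.6] lid x axis [ 0.977 -0.003  0.214] lid y [0.003 1.    0.001] F [-3.3 -1.5  7.2]
[-0.3776173   1.34482882  0.00674244]
```

Contact on the ledge at a computed edge height of about 60 mm, so height is calibrated. Raising 2 mm and sliding under the lip.

```bash
python3 -m crank '[{"dx":0,"dy":0.4,"dz":-2.5,"rx":0,"ry":0,"rz":0,"claw":10},{"dx":0,"dy":-8,"dz":-1.7,"rx":0,"ry":0,"rz":0,"claw":10},{"dx":0,"dy":-8,"dz":-1.7,"rx":0,"ry":0,"rz":0,"claw":10},{"dx":0,"dy":0,"dz":0,"rx":0,"ry":0,"rz":0,"claw":10}]'
python3 - <<'E'
from h import *
where()
E
```

```text
clock: 7.8
eef_pos: [0.507, 0.2061, 0.1081]
eef_rot: [2.927, -0.001, 1.745]
ft_force: [-0.0, -0.1, -1.1]
width: 0.0184
lid origin in bin [ 7.8  0.2 79.8] edge [-75.3   0.6  61.7] lid x axis [ 0.977 -0.004  0.213] lid y [0.004 1.    0.001] F [-0.  -0.1 -1.1]
```

```bash
python3 -m crank '[{"dx":0,"dy":-5,"dz":-1,"rx":0,"ry":0,"rz":0,"claw":10},{"dx":0,"dy":0,"dz":0,"rx":0,"ry":0,"rz":0,"claw":10}]'; python3 -m crank '[{"dx":0,"dy":-3,"dz":-0.6,"rx":0,"ry":0,"rz":0,"claw":10},{"dx":0,"dy":0,"dz":0,"rx":0,"ry":0,"rz":0,"claw":10}]'
python3 - <<'E'
from h import *
where(); b=take('side','s5'); cv2.imwrite('pics/s5c.png',cv2.resize(b['image'][80:190,190:330],None,fx=4,fy=4,interpolation=cv2.INTER_CUBIC)[:,:,::-1])
E
```

```text
clock: 8.0
eef_pos: [0.5008, 0.205, 0.1076]
eef_rot: [2.928, -0.0, 1.746]
ft_force: [0.9, -0.1, -2.4]
width: 0.0187
clock: 8.2
eef_pos: [0.4982, 0.2048, 0.1079]
eef_rot: [2.926, -0.001, 1.746]
ft_force: [-1.0, -0.4, -2.2]
width: 0.0183
lid origin in bin [-1.   0.5 79.6] edge [-84.1   0.8  61.4] lid x axis [ 0.977 -0.003  0.214] lid y [0.003 1.    0.001] F [-1.  -0.4 -2.2]
```

View pics/s5c.png

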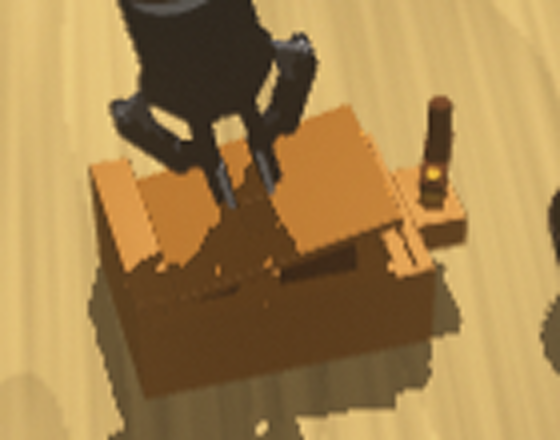

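Low end is under the lip (lip at (130,215) in the crop). I'll nudge on until it touches the end wall, to calibrate x.

```bash
python3 -m crank '[{"dx":0,"dy":-2,"dz":-0.4,"rx":0,"ry":0,"rz":0,"claw":10},{"dx":0,"dy":0,"dz":0,"rx":0,"ry":0,"rz":0,"claw":10}]'; python3 -m crank '[{"dx":0,"dy":-2,"dz":-0.4,"rx":0,"ry":0,"rz":0,"claw":10},{"dx":0,"dy":0,"dz":0,"rx":0,"ry":0,"rz":0,"claw":10}]';  python3 -m crank '[{"dx":0,"dy":-2,"dz":-0.4,"rx":0,"ry":0,"rz":0,"claw":10},{"dx":0,"dy":0,"dz":0,"rx":0,"ry":0,"rz":0,"claw":10}]'
python3 - <<'E'
from h import *
where()
E
```

```text
clock: 8.45
eef_pos: [0.4979, 0.2049, 0.1086]
eef_rot: [2.923, -0.001, 1.746]
ft_force: [-0.5, 0.3, -2.7]
width: 0.0184
clock: 8.65
eef_pos: [0.4976, 0.205, 0.1093]
eef_rot: [2.919, -0.002, 1.746]
ft_force: [0.9, -0.7, -3.0]
width: 0.019
clock: 8.85
eef_pos: [0.4974, 0.205, 0.1101]
eef_rot: [2.916, -0.003, 1.746]
ft_force: [2.6, 0.0, -3.4]
width: 0.0188
lid origin in bin [-1.5  0.9 81.9] edge [-84.3   1.2  62.8] lid x axis [ 0.975 -0.003  0.224] lid y [0.003 1.    0.003] F [ 2.6  0.  -3.4]
```

```bash
python3 - <<'E'
from h import *
plan(*tgt(-83,61,.12,1),3)
E
```

```text
from [0.4974 0.205  0.1101] total mm 11.5 rad 0.106
{"dx":0.0,"dy":1.2,"dz":3.7,"rx":0.0353,"ry":-0.0008,"rz":-0.0011}
{"dx":0.0,"dy":1.3,"dz":3.6,"rx":0.0353,"ry":-0.0008,"rz":-0.0011}
{"dx":0.0,"dy":1.4,"dz":3.6,"rx":0.0353,"ry":-0.0008,"rz":-0.0011}
```

```bash
python3 -m crank '[{"dx":0,"dy":1.5,"dz":3.6,"rx":0.035,"ry":-0.001,"rz":-0.001,"claw":10},{"dx":0,"dy":1.3,"dz":3.6,"rx":0.035,"ry":-0.001,"rz":-0.001,"claw":10},{"dx":0,"dy":1.3,"dz":3.3,"rx":0.035,"ry":-0.001,"rz":-0.001,"claw":10},{"dx":0,"dy":0,"dz":0,"rx":0,"ry":0,"rz":0,"claw":10}]'
python3 - <<'E'
from h import *
where()
E
python3 -m crank '[{"dx":0,"dy":-2,"dz":-0.2,"rx":0,"ry":0,"rz":0,"claw":10},{"dx":0,"dy":0,"dz":0,"rx":0,"ry":0,"rz":0,"claw":10}]'; python3 -m crank '[{"dx":0,"dy":-2,"dz":-0.2,"rx":0,"ry":0,"rz":0,"claw":10},{"dx":0,"dy":0,"dz":0,"rx":0,"ry":0,"rz":0,"claw":10}]'
python3 - <<'E'
from h import *
where()
E
```

```text
clock: 9.25
eef_pos: [0.5013, 0.206, 0.1001]
eef_rot: [3.028, 0.001, 1.749]
ft_force: [4.2, 1.4, -1.9]
width: 0.0186
lid origin in bin [-0.7  1.1 71.1] edge [-85.1   1.1  61.4] lid x axis [ 0.994 -0.     0.114] lid y [ 0.     1.    -0.001] F [ 4.2  1.4 -1.9]
clock: 9.45
eef_pos: [0.5011, 0.2061, 0.1008]
eef_rot: [3.022, 0.0, 1.748]
ft_force: [1.4, 0.4, -2.6]
width: 0.0186
clock: 9.65
eef_pos: [0.5009, 0.2061, 0.1018]
eef_rot: [3.016, -0.001, 1.749]
ft_force: [2.8, 0.3, -3.1]
width: 0.0186
lid origin in bin [-0.8  1.3 72.8] edge [-85.1   1.3  62.2] lid x axis [ 0.992 -0.     0.125] lid y [0.    1.    0.001] F [ 2.8  0.3 -3.1]
```

Touching the end wall at nominal edge x≈-85 (actual ≈-87), so the actual edge sits about 2 mm more -x than computed. Backing off 2 mm and lowering the other end.

```bash
python3 - <<'E'
from h import *
plan(*tgt(-83,61,.03,0.5),3)
E
```

```text
from [0.5009 0.2061 0.1018] total mm 10.4 rad 0.096
{"dx":-0.3,"dy":1.5,"dz":3.1,"rx":0.0319,"ry":-0.0002,"rz":-0.0001}
{"dx":-0.3,"dy":1.6,"dz":3.1,"rx":0.0319,"ry":-0.0002,"rz":-0.0001}
{"dx":-0.3,"dy":1.7,"dz":3.0,"rx":0.0319,"ry":-0.0002,"rz":-0.0001}
```

```bash
python3 -m crank '[{"dx":-0.3,"dy":2,"dz":3,"rx":0.032,"ry":0,"rz":0,"claw":10},{"dx":-0.3,"dy":1.7,"dz":3,"rx":0.032,"ry":0,"rz":0,"claw":10},{"dx":0,"dy":1.5,"dz":2.5,"rx":0.03,"ry":0,"rz":0,"claw":10},{"dx":0,"dy":0,"dz":0,"rx":0,"ry":0,"rz":0,"claw":10}]'
python3 - <<'E'
from h import *
where(); print(read_state()['ft_torque']); plan(*tgt(-83,60.5,0,0.5),2)
E
```

```text
clock: 10.05
eef_pos: [0.5037, 0.2067, 0.0936]
eef_rot: [3.114, -0.001, 1.75]
ft_force: [3.9, 0.3, -1.7]
width: 0.0188
lid origin in bin [-0.8  1.4 64.2] edge [-85.8   1.3  61.9] lid x axis [1.    0.001 0.027] lid y [-0.001  1.     0.001] F [ 3.9  0.3 -1.7]
[-0.13808051 -0.73532444  0.09021987]
from [0.5037 0.2067 0.0936] total mm 5.2 rad 0.027
{"dx":-0.5,"dy":1.8,"dz":1.9,"rx":0.0136,"ry":-0.0003,"rz":0.0006}
{"dx":-0.5,"dy":1.8,"dz":1.8,"rx":0.0136,"ry":-0.0003,"rz":0.0006}
```

```bash
python3 -m crank '[{"dx":-0.5,"dy":3,"dz":0,"rx":0,"ry":0,"rz":0,"claw":10},{"dx":0,"dy":0,"dz":0,"rx":0,"ry":0,"rz":0,"claw":10}]'
python3 - <<'E'
from h import *
where()
E
python3 -m crank '[{"dx":0,"dy":0,"dz":1.7,"rx":0.012,"ry":0,"rz":0,"claw":10},{"dx":0,"dy":0,"dz":1.7,"rx":0.012,"ry":0,"rz":0,"claw":10},{"dx":0,"dy":0,"dz":0,"rx":0,"ry":0,"rz":0,"claw":10}]'
python3 - <<'E'
from h import *
where(); print(read_state()['ft_torque'])
E
```

```text
clock: 10.25
eef_pos: [0.5043, 0.2061, 0.093]
eef_rot: [3.117, 0.0, 1.75]
ft_force: [0.7, -0.7, -2.2]
width: 0.0184
lid origin in bin [-0.4  0.7 63.6] edge [-85.4   0.6  61.5] lid x axis [1.    0.001 0.024] lid y [-0.001  1.    -0.   ] F [ 0.7 -0.7 -2.2]
clock: 10.55
eef_pos: [0.5044, 0.2064, 0.0902]
eef_rot: [3.141, -0.0, 1.751]
ft_force: [1.2, -0.2, -1.8]
width: 0.0186
lid origin in bin [-0.9  1.  60.7] edge [-85.9   0.8  60.7] lid x axis [1.    0.002 0.001] lid y [-0.002  1.     0.   ] F [ 1.2 -0.2 -1.8]
[-0.00212697 -0.28604462  0.000725  ]
```

```bash
python3 -m crank '[{"dx":0,"dy":2,"dz":0,"rx":0,"ry":0,"rz":0,"claw":10},{"dx":0,"dy":0,"dz":0,"rx":0,"ry":0,"rz":0,"claw":10}]'
python3 -m crank '[{"dx":0,"dy":0.7,"dz":1.5,"rx":0,"ry":0,"rz":0,"claw":10},{"dx":0,"dy":0,"dz":0,"rx":0,"ry":0,"rz":0,"claw":10}]'
python3 - <<'E'
from h import *
where(); print(read_state()['ft_torque'])
E
```

```text
clock: 10.75
eef_pos: [0.5046, 0.2065, 0.0903]
eef_rot: [-3.138, 0.0, 1.751]
ft_force: [1.5, 0.7, -0.1]
width: 0.0185
clock: 10.95
eef_pos: [0.5048, 0.2065, 0.0906]
eef_rot: [-3.137, 0.0, 1.751]
ft_force: [1.5, -0.5, -1.7]
width: 0.0185
lid origin in bin [-0.7  1.  61.1] edge [-85.7   0.9  61.5] lid x axis [ 1.     0.002 -0.004] lid y [-0.002  1.    -0.   ] F [ 1.5 -0.5 -1.7]
[-0.03988179 -0.18674162  0.00602313]
```

```bash
python3 - <<'E'
from h import *
b=take('side','s6'); where(); cv2.imwrite('pics/s6c.png',cv2.resize(b['image'][80:190,190:330],None,fx=5,fy=5,interpolation=cv2.INTER_CUBIC)[:,:,::-1])
P=cloud(b); q=np.array([.5085,.2073,.173]);c,s=np.cos(q[2]),np.sin(q[2]); D=P-[q[0],q[1],0]; X=D[:,:,0]*c+D[:,:,1]*s; Y=-D[:,:,0]*s+D[:,:,1]*c; Z=P[:,:,2]
for y0 in(-45,-30,45):
  m=(abs(Y*1e3-y0)<5)&(Z>.04)&(Z<.1); x=X[m]*1e3; print(y0,[(a,np.median(Z[m][abs(x-a)<4]*1e3).round(1)) for a in range(-96,112,8) if (abs(x-a)<4).any()])
E
```

```text
lid origin in bin [-0.8  1.1 60.9] edge [-85.8   0.9  61.3] lid x axis [ 1.     0.002 -0.004] lid y [-0.002  1.    -0.   ] F [-0.1 -0.8  0.4]
-45 [(-96, np.float64(77.3)), (-88, np.float64(84.2)), (-80, np.float64(83.4)), (-72, np.float64(81.7)), (-64, np.float64(68.8)), (-56, np.float64(67.8)), (-48, np.float64(67.3)), (-40, np.float64(67.2)), (-32, np.float64(66.7)), (-24, np.float64(67.7)), (-16, np.float64(68.5)), (-8, np.float64(67.9)), (0, np.float64(66.8)), (8, np.float64(68.8)), (16, np.float64(67.5)), (24, np.float64(67.5)), (32, np.float64(66.9)), (40, np.float64(67.1)), (48, np.float64(66.4)), (56, np.float64(67.4)), (64, np.float64(66.7)), (72, np.float64(66.6)), (80, np.float64(66.9)), (88, np.float64(61.1)), (96, np.float64(63.4))]
-30 [(-96, np.float64(76.0)), (-88, np.float64(83.7)), (-80, np.float64(83.8)), (-72, np.float64(82.2)), (-64, np.float64(67.9)), (-56, np.float64(70.1)), (-48, np.float64(66.0)), (-40, np.float64(68.0)), (-32, np.float64(68.4)), (-24, np.float64(66.7)), (-16, np.float64(67.5)), (-8, np.float64(79.1)), (0, np.float64(83.6)), (8, np.float64(70.1)), (16, np.float64(67.3)), (24, np.float64(68.1)), (32, np.float64(67.0)), (40, np.float64(68.1)), (48, np.float64(66.5)), (56, np.float64(67.6)), (64, np.float64(67.3)), (72, np.float64(66.7)), (80, np.float64(66.3)), (88, np.float64(59.7)), (96, np.float64(64.6)), (104, np.float64(58.2))]
45 [(-96, np.float64(78.9)), (-88, np.float64(82.5)), (-80, np.float64(83.4)), (-72, np.float64(82.9)), (-64, np.float64(68.3)), (-56, np.float64(67.4)), (-48, np.float64(68.6)), (-40, np.float64(66.7)), (-32, np.float64(67.2)), (-24, np.float64(68.7)), (-16, np.float64(68.9)), (32, np.float64(67.1)), (40, np.float64(65.8)), (48, np.float64(66.2)), (56, np.float64(68.3)), (64, np.float64(66.0)), (72, np.float64(65.9)), (80, np.float64(68.5)), (88, np.float64(61.0)), (96, np.float64(64.6))]
```

View pics/s6c.png

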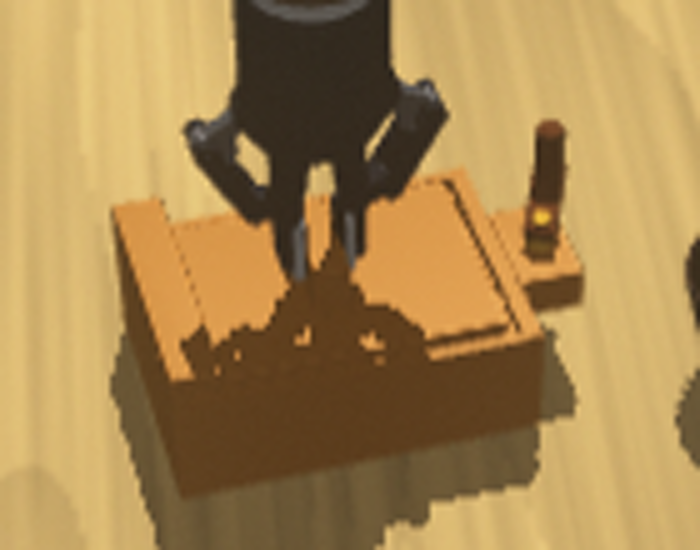

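The lid lies flat: its top reads ~67.5 mm across the whole length, and both the end and side gaps are visible. Vertical motion stopped because it rests on the ledge. Releasing and rising.

```bash
python3 -m crank '[{"dx":0,"dy":0,"dz":0,"rx":0,"ry":0,"rz":0,"claw":25},{"dx":0,"dy":0,"dz":0,"rx":0,"ry":0,"rz":0,"claw":45},{"dx":0,"dy":0,"dz":0,"rx":0,"ry":0,"rz":0,"claw":45},{"dx":0,"dy":0,"dz":-20,"rx":0,"ry":0,"rz":0,"claw":45},{"dx":0,"dy":0,"dz":-45,"rx":0,"ry":0,"rz":0,"claw":45}]' 25
python3 -m crank '[{"dx":0,"dy":-20,"dz":-40,"rx":0,"ry":0,"rz":0,"claw":45},{"dx":0,"dy":-45,"dz":0,"rx":0,"ry":0,"rz":0,"claw":45},{"dx":0,"dy":0,"dz":0,"rx":0,"ry":0,"rz":0,"claw":45}]'
cat >> h.py <<'E'
def check(tag,q):
    b=take('side' if tag[0]=='s' else 'top',tag); P=cloud(b); c,s=np.cos(q[2]),np.sin(q[2]); D=P-[q[0],q[1],0]; X=1e3*(D[:,:,0]*c+D[:,:,1]*s); Y=1e3*(-D[:,:,0]*s+D[:,:,1]*c); Z=1e3*P[:,:,2]
    m=(abs(Y)<50)&(abs(X+2)<66)&(Z>50)&(Z<76)&((abs(X)>20)|(abs(Y)>36)); A=np.c_[X[m],Y[m],np.ones(m.sum())]; k=np.linalg.lstsq(A,Z[m],rcond=None)[0]; print(tag,m.sum(),'top plane',k.round(4))
    m=(abs(X)<40)&(abs(Y)<50)&(Z>90)&(Z<104); r=cv2.minAreaRect(np.c_[X[m],Y[m]].astype(np.float32)) if m.sum()>5 else None; print('bar',m.sum(),r)
    m=(X>60)&(X<170)&(abs(Y)<75)&(Z>97)&(Z<116); k=np.c_[X[m],Y[m]]
    if len(k): kc=(k.min(0)+k.max(0))/2; d=kc-[119,0]; print('knob',len(k),kc.round(1),'r',np.hypot(*d).round(1),'joint',(np.arctan2(d[1],d[0])-np.pi/2).round(3),'z',np.percentile(Z[m],95).round(1), 'world',(q[:2]+np.array([c*kc[0]-s*kc[1],s*kc[0]+c*kc[1]])/1e3).round(4))
    return b
E
python3 - <<'E'
from h import *
where(); a=check('t7',[.5067,.2088,.1818]); b=check('s7',[.5085,.2073,.173]); print(pose()[0])
cv2.imwrite('pics/s7c.png',np.hstack([cv2.resize(b['image'][80:190,190:330],None,fx=2.8,fy=2.8),cv2.resize(a['image'][155:265,90:230],None,fx=2.8,fy=2.8)])[:,:,::-1])
E
```

```text
clock: 11.5
eef_pos: [0.4994, 0.2045, 0.1498]
eef_rot: [-3.122, 0.004, 1.751]
ft_force: [1.5, 0.4, -0.1]
width: 0.0448
clock: 11.8
eef_pos: [0.436, 0.1934, 0.1957]
eef_rot: [-3.127, 0.002, 1.75]
ft_force: [0.1, 0.3, -0.7]
width: 0.045
lid origin in bin [-71.    0.2 166.1] edge [-1.560e+02  1.000e-01  1.674e+02] lid x axis [ 1.     0.001 -0.015] lid y [-0.001  1.    -0.002] F [ 0.1  0.3 -0.7]
t7 1580 top plane [ 0.00000e+00 -4.00000e-04  6.61483e+01]
bar 213 ((-2.5899977684020996, -4.017696380615234), (53.29669952392578, 20.287097930908203), 89.56050872802734)
knob 47 [135.7  36.5] r 40.1 joint -0.429 z 109.5 world [0.6336 0.2692]
s7 968 top plane [-3.00000e-04  4.10000e-03  6.69301e+01]
bar 140 ((-2.9325103759765625, 0.45047950744628906), (20.04488754272461, 63.23305130004883), 1.7638354301452637)
knob 33 [134.8  37. ] r 40.2 joint -0.403 z 110.9 world [0.6349 0.2669]
[0.4425165  0.19535095 0.19745798]
```

View pics/s7c.png

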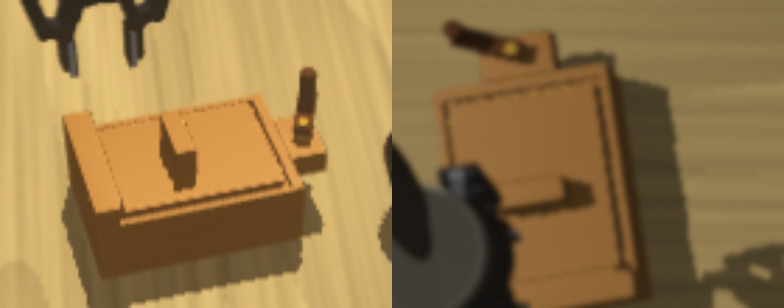

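Lid is flat at x≈-2.7 mm, top at 66–67 mm, with the catch still at -0.42. Knob is at world (0.634, 0.268), radius 40.1 mm (text: 40) and top ≈0.110 m (text: 0.109). Going to it.

```bash
python3 - <<'E'
from h import *
plan([.6343,.268,.155],Rdown(.178),5)
E
```

```text
from [0.4425 0.1954 0.1975] total mm 209.4 rad 0.006
{"dx":7.5,"dy":40.4,"dz":8.3,"rx":-0.0011,"ry":0.0001,"rz":0.0001}
{"dx":7.5,"dy":40.4,"dz":8.3,"rx":-0.0011,"ry":0.0001,"rz":0.0001}
{"dx":7.5,"dy":40.4,"dz":8.4,"rx":-0.0011,"ry":0.0001,"rz":0.0001}
{"dx":7.5,"dy":40.3,"dz":8.4,"rx":-0.0011,"ry":0.0001,"rz":0.0001}
{"dx":7.5,"dy":40.3,"dz":8.4,"rx":-0.0011,"ry":0.0001,"rz":0.0001}
```

```bash
python3 -m crank '[{"dx":7.5,"dy":40,"dz":5,"rx":-0.001,"ry":0,"rz":0,"claw":50},{"dx":7.5,"dy":40,"dz":8,"rx":-0.001,"ry":0,"rz":0,"claw":50},{"dx":7.5,"dy":40,"dz":8,"rx":-0.001,"ry":0,"rz":0,"claw":50},{"dx":7.5,"dy":35,"dz":8,"rx":-0.001,"ry":0,"rz":0,"claw":50},{"dx":7.5,"dy":20,"dz":8,"rx":-0.001,"ry":0,"rz":0,"claw":50}]'
python3 -m crank '[{"dx":0,"dy":0,"dz":0,"rx":0,"ry":0,"rz":0,"claw":50}]'
python3 - <<'E'
from h import *
plan([.6343,.268,.14],Rdown(.178),1)
E
```

```text
clock: 12.4
eef_pos: [0.6153, 0.2642, 0.157]
eef_rot: [3.141, 0.001, 1.748]
ft_force: [0.3, -0.6, 0.3]
width: 0.0501
clock: 12.5
eef_pos: [0.6171, 0.2653, 0.1541]
eef_rot: [-3.141, 0.001, 1.748]
ft_force: [-0.8, -0.0, -0.3]
width: 0.0501
from [0.6171 0.2653 0.1541] total mm 22.4 rad 0.002
{"dx":-0.4,"dy":17.4,"dz":14.1,"rx":-0.0005,"ry":0.0014,"rz":-0.0007}
```

```bash
python3 -m crank '[{"dx":0,"dy":17.4,"dz":0,"rx":0,"ry":0,"rz":0,"claw":50},{"dx":0,"dy":0,"dz":15,"rx":0,"ry":0,"rz":0,"claw":50},{"dx":0,"dy":0,"dz":0,"rx":0,"ry":0,"rz":0,"claw":50}]'
python3 - <<'E'
from h import *
plan([.6343,.268,.099],Rdown(.178),2)
E
```

```text
clock: 12.8
eef_pos: [0.6333, 0.2671, 0.1349]
eef_rot: [-3.136, 0.003, 1.748]
ft_force: [-0.7, 0.3, -0.3]
width: 0.0501
from [0.6333 0.2671 0.1349] total mm 36.0 rad 0.007
{"dx":0.4,"dy":0.7,"dz":18.0,"rx":-0.0029,"ry":0.0016,"rz":-0.0006}
{"dx":0.4,"dy":0.6,"dz":18.0,"rx":-0.0029,"ry":0.0016,"rz":-0.0006}
```

```bash
python3 -m crank '[{"dx":0.5,"dy":0.7,"dz":18,"rx":-0.003,"ry":0,"rz":0,"claw":50},{"dx":0.4,"dy":0.7,"dz":16,"rx":-0.003,"ry":0,"rz":0,"claw":50},{"dx":0,"dy":0,"dz":0,"rx":0,"ry":0,"rz":0,"claw":50}]'
python3 -m crank '[{"dx":0,"dy":0,"dz":0,"rx":0,"ry":0,"rz":0,"claw":20},{"dx":0,"dy":0,"dz":0,"rx":0,"ry":0,"rz":0,"claw":8},{"dx":0,"dy":0,"dz":0,"rx":0,"ry":0,"rz":0,"claw":8},{"dx":0,"dy":0,"dz":0,"rx":0,"ry":0,"rz":0,"claw":8}]' 25
cat >> h.py <<'E'
def arc(a1,n,z=.1):
    p0,R0=pose(); pv=B+.119*np.array([np.cos(BY),np.sin(BY)]); d=p0[:2]-pv; a0=np.arctan2(d[1],d[0]); print('joint now',a0-BY-np.pi/2,'r',np.hypot(*d),'z',p0[2])
    a1=a1+BY+np.pi/2; p=p0.copy(); w=(R0.inv()*Rdown(BY)).as_rotvec(); print('rot err',w.round(4))
    for k in range(1,n+1):
        a=a0+(a1-a0)*k/n; t=np.array([*(pv+.04*np.array([np.cos(a),np.sin(a)])),p0[2]+(z-p0[2])*k/n]); print(np.round(1e3*R0.inv().apply(t-p),1)); p=t
E
python3 - <<'E'
from h import *
arc(1.55,15)
E
```

```text
clock: 13.1
eef_pos: [0.6317, 0.2668, 0.0997]
eef_rot: [-3.139, 0.004, 1.747]
ft_force: [-0.7, -0.6, 0.4]
width: 0.0495
clock: 13.5
eef_pos: [0.631, 0.2668, 0.1014]
eef_rot: [-3.14, 0.003, 1.748]
ft_force: [1.8, -0.2, -7.4]
width: 0.0146
joint now -0.34316074932841745 r 0.03819996808511293 z 0.10139790990532732
rot err [-0.0016  0.0034 -0.0011]
[ 3.1 -4.2  0.1]
[ 0.8 -5.   0.1]
[ 0.1 -5.   0.1]
[-0.5 -5.   0.1]
[-1.1 -4.9  0.1]
[-1.7 -4.7  0.1]
[-2.3 -4.5  0.1]
[-2.9 -4.2  0.1]
[-3.4 -3.8  0.1]
[-3.8 -3.3  0.1]
[-4.2 -2.8  0.1]
[-4.5 -2.2  0.1]
[-4.8 -1.7  0.1]
[-4.9 -1.   0.1]
[-5.  -0.4  0.1]
```

```bash
python3 -m crank '[{"dx":1,"dy":-5,"dz":0,"rx":0,"ry":0,"rz":0,"claw":8},{"dx":0.8,"dy":-5,"dz":0,"rx":0,"ry":0,"rz":0,"claw":8},{"dx":0,"dy":-5,"dz":0,"rx":0,"ry":0,"rz":0,"claw":8},{"dx":-0.5,"dy":-5,"dz":0,"rx":0,"ry":0,"rz":0,"claw":8},{"dx":-1.1,"dy":-5,"dz":0,"rx":0,"ry":0,"rz":0,"claw":8}]'
python3 - <<'E'
from h import *
arc(1.55,10)
E
```

```text
clock: 14.0
eef_pos: [0.6117, 0.2687, 0.1014]
eef_rot: [3.126, -0.004, 1.751]
ft_force: [3.3, 5.0, -7.3]
width: 0.0149
joint now 0.13956486259194634 r 0.04175728806905148 z 0.1013840407851692
rot err [ 0.0152 -0.0037  0.0026]
[-2.9 -5.3  0. ]
[-1.9 -5.3  0.1]
[-2.7 -5.   0.1]
[-3.3 -4.6  0.1]
[-3.9 -4.   0.1]
[-4.5 -3.4  0.1]
[-4.9 -2.8  0.1]
[-5.2 -2.1  0.1]
[-5.5 -1.3  0.1]
[-5.6 -0.5  0.1]
```

Knob follows, and forces are small. Continuing around the arc.

```bash
python3 -m crank '[{"dx":-2.5,"dy":-5.3,"dz":0,"rx":0.005,"ry":0,"rz":0,"claw":8},{"dx":-2.5,"dy":-5.3,"dz":0,"rx":0.005,"ry":0,"rz":0,"claw":8},{"dx":-2.7,"dy":-5,"dz":0,"rx":0.005,"ry":0,"rz":0,"claw":8},{"dx":-3.3,"dy":-4.6,"dz":0,"rx":0,"ry":0,"rz":0,"claw":8},{"dx":-4,"dy":-4,"dz":0,"rx":0,"ry":0,"rz":0,"claw":8}]'
python3 - <<'E'
from h import *
arc(1.57,7)
E
```

```text
clock: 14.5
eef_pos: [0.5925, 0.2606, 0.1014]
eef_rot: [3.128, -0.015, 1.761]
ft_force: [2.1, 6.5, -7.5]
width: 0.0149
joint now 0.6172297554996717 r 0.04507408433855543 z 0.1013574169442325
rot err [ 0.0137 -0.0155  0.0121]
[-7.6 -1.4  0.1]
[-3.9 -3.8  0.1]
[-4.4 -3.2  0.1]
[-4.8 -2.6  0.1]
[-5.1 -1.9  0.1]
[-5.3 -1.2  0.1]
[-5.4 -0.4  0.1]
```

```bash
python3 -m crank '[{"dx":-7,"dy":-2,"dz":0,"rx":0.005,"ry":-0.005,"rz":0.004,"claw":8},{"dx":-6,"dy":-3,"dz":0,"rx":0.005,"ry":-0.005,"rz":0.004,"claw":8},{"dx":-6,"dy":-3,"dz":0,"rx":0,"ry":-0.005,"rz":0.004,"claw":8},{"dx":-6,"dy":-3,"dz":0,"rx":0,"ry":0,"rz":0,"claw":8}]'
python3 - <<'E'
from h import *
arc(1.57,6)
E
```

```text
clock: 14.9
eef_pos: [0.5844, 0.2478, 0.1016]
eef_rot: [3.131, -0.015, 1.761]
ft_force: [5.7, 6.0, -10.4]
width: 0.0147
joint now 0.9577764860594193 r 0.04444442794718614 z 0.1016328114105508
rot err [ 0.0103 -0.0149  0.0118]
[-6.   1.4  0.2]
[-3.6 -1.9  0.2]
[-3.8 -1.5  0.2]
[-3.9 -1.1  0.2]
[-4.  -0.7  0.2]
[-4.1 -0.3  0.2]
```

```bash
python3 -m crank '[{"dx":-8,"dy":0,"dz":0,"rx":0.004,"ry":-0.006,"rz":0.004,"claw":8},{"dx":-8,"dy":-1,"dz":0,"rx":0.004,"ry":-0.006,"rz":0.004,"claw":8},{"dx":-8,"dy":-1,"dz":0,"rx":0,"ry":0,"rz":0,"claw":8}]'
python3 - <<'E'
from h import *
arc(1.57,4)
E
```

```text
clock: 15.2
eef_pos: [0.5834, 0.2319, 0.1018]
eef_rot: [3.14, -0.011, 1.761]
ft_force: [3.8, 3.7, -8.8]
width: 0.015
joint now 1.325514007934486 r 0.041406525374901276 z 0.10176473944759648
rot err [ 0.0014 -0.0111  0.0117]
[-2.7  0.8  0.4]
[-2.4 -0.4  0.4]
[-2.4 -0.3  0.4]
[-2.4 -0.1  0.4]
```

```bash
python3 -m crank '[{"dx":-7,"dy":0,"dz":0,"rx":0,"ry":-0.005,"rz":0.004,"claw":8},{"dx":-5,"dy":0,"dz":0,"rx":0,"ry":-0.005,"rz":0.004,"claw":8},{"dx":0,"dy":0,"dz":0,"rx":0,"ry":0,"rz":0,"claw":8}]'
python3 - <<'E'
from h import *
arc(1.57,1); b=check('s8',[.5085,.2073,.173])
cv2.imwrite('pics/s8c.png',cv2.resize(b['image'][80:190,190:330],None,fx=5,fy=5)[:,:,::-1])
E
```

```text
clock: 15.5
eef_pos: [0.5847, 0.2236, 0.1017]
eef_rot: [3.139, -0.006, 1.754]
ft_force: [1.1, 1.7, -6.0]
width: 0.0147
joint now -4.755739902204451 r 0.04038948078501212 z 0.10166627415740694
rot err [ 0.0024 -0.0063  0.0051]
[-1.7  0.3  1.7]
s8 966 top plane [-1.80000e-03  4.80000e-03  6.69112e+01]
bar 137 ((-2.4483442306518555, 0.13818740844726562), (20.007829666137695, 65.0194320678711), 0.2566364109516144)
knob 95 [80.9 -2.8] r 38.2 joint -4.64 z 114.1 world [0.5886 0.2185]
```

View pics/s8c.png

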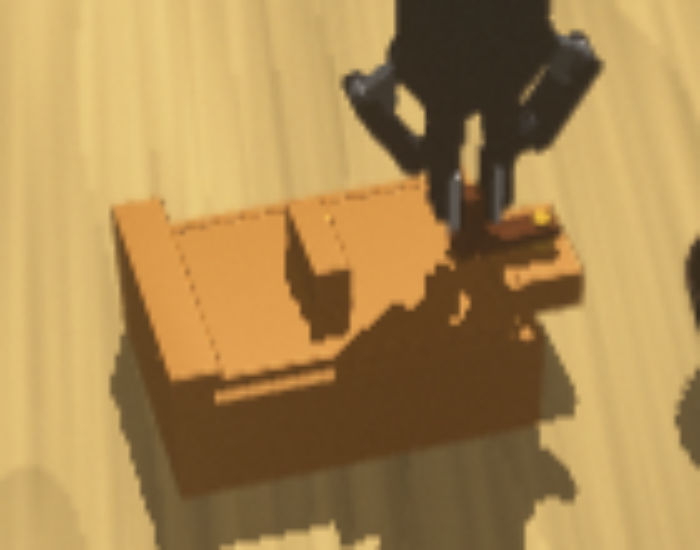

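Catch is over the lid, with the knob between the pads at (470,205), and TCP puts the joint at ≈1.53. Releasing, rising and checking.

```bash
python3 -m crank '[{"dx":0,"dy":0,"dz":0,"rx":0,"ry":0,"rz":0,"claw":20},{"dx":0,"dy":0,"dz":0,"rx":0,"ry":0,"rz":0,"claw":40},{"dx":0,"dy":0,"dz":0,"rx":0,"ry":0,"rz":0,"claw":40},{"dx":0,"dy":0,"dz":-20,"rx":0,"ry":0,"rz":0,"claw":40},{"dx":0,"dy":0,"dz":-40,"rx":0,"ry":0,"rz":0,"claw":40}]'
python3 -m crank '[{"dx":0,"dy":0,"dz":-45,"rx":0,"ry":0,"rz":0,"claw":40},{"dx":-20,"dy":-40,"dz":-30,"rx":0,"ry":0,"rz":0,"claw":40},{"dx":-30,"dy":-40,"dz":0,"rx":0,"ry":0,"rz":0,"claw":40},{"dx":-30,"dy":-40,"dz":0,"rx":0,"ry":0,"rz":0,"claw":40},{"dx":0,"dy":0,"dz":0,"rx":0,"ry":0,"rz":0,"claw":40}]'
python3 - <<'E'
from h import *
a=check('t9',[.5067,.2088,.1818]); b=check('s9',[.5085,.2073,.173])
for t in('s','t'):
  d=np.abs(load(t+'0')['image'].astype(int)-load(t+'9')['image']).sum(2); print(d.shape)
cv2.imwrite('pics/s9c.png',np.hstack([cv2.resize(b['image'][70:260,190:410],(460,397)),cv2.resize(a['image'][80:280,90:260],(337,397))])[:,:,::-1])
E
```

```text
clock: 16.05
eef_pos: [0.5824, 0.2156, 0.1589]
eef_rot: [-3.133, 0.002, 1.748]
ft_force: [0.6, 0.3, -0.3]
width: 0.0401
clock: 16.55
eef_pos: [0.4834, 0.1134, 0.2416]
eef_rot: [3.138, 0.003, 1.744]
ft_force: [0.8, 0.8, -1.0]
width: 0.0401
t9 4 top plane [  -20.2787     3.65   -1222.098 ]
bar 0 None
s9 968 top plane [3.20000e-03 3.60000e-03 6.69047e+01]
bar 137 ((-2.728634834289551, -0.458770751953125), (66.4919204711914, 20.782299041748047), 89.30322265625)
knob 35 [79.6 -1.3] r 39.5 joint -4.68 z 109.7 world [0.5871 0.2197]
(420, 560)
(420, 560)
```

View pics/s9c.png

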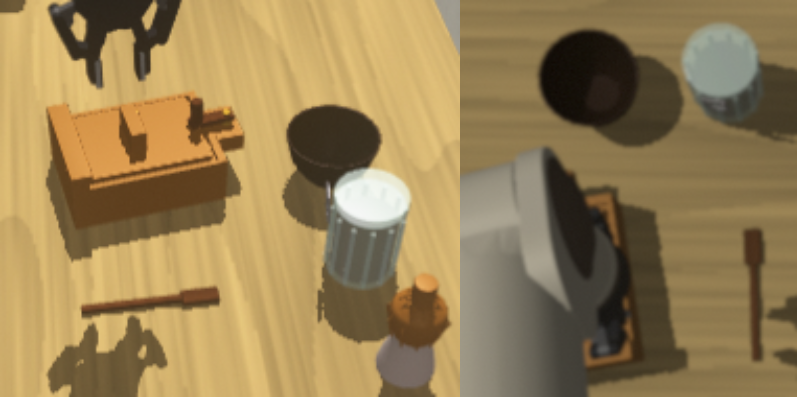

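```bash
python3 -m crank '[{"dx":0,"dy":0,"dz":0,"rx":0,"ry":0,"rz":0,"claw":40},{"dx":0,"dy":0,"dz":0,"rx":0,"ry":0,"rz":0,"claw":40}]' && python3 -c "
from rig import sign_off; print(sign_off())"
```

```text
clock: 16.85
eef_pos: [0.4895, 0.1196, 0.2434]
eef_rot: [3.13, 0.0, 1.749]
ft_force: [0.6, -0.2, -0.0]
width: 0.0398
the job is handed in; nothing more can be done
None
```

The bin is closed and the job is handed in at 16.9 s; no verdict is reported. I slid one short edge of the bamboo lid under the lip, laid the other end down and let go. Then I turned the catch in over the lid by its knob, released it and moved the arm clear.

**Lid:** the last side-view check puts it at x ≈ -2.7 mm and y ≈ -0.5 mm from the seat. It is flat within about 0.005 rad, with its top at 66.9 mm where 68 is expected. The depth readings are good to about 2 mm.

**Catch:** it reads about 1.60 rad in the side view, against about 1.53 rad from the gripper's position just before release. Both are well past the required 1.25 rad. It was still at about -0.4 rad when the lid went home.

**Bystanders:** the bowl, jar, whisk holder and scoop look undisturbed in the final picture, though I did not measure their positions.

**Checks that failed or disagreed:**
- The last top-view check failed because the arm covered the bin, so the final lid and catch readings come from the side camera only.
- The arm's own position put the lid about 2 mm further +x than the cameras did.

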